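Draw the metering piston to its green band and hold it

TASK

Prime the small metering cylinder on the bench: swing its hold-down latch by the orange peg all the way aside so that the blue knob is free, then take the blue knob and draw the piston rod straight out along its tilted bore, without wrenching it sideways, until the middle of the green band stands at the mouth of the bore, never as far as drawing the whole red band out. The program finishes while the gripper still holds the knob and keeps the rod there (it slides back if let go); leave the vial, dropper bottle and beaker standing where they are.

Things in the scene. Friction and masses are not known exactly. Their poses are not given: they have to be found in the camera images.
- barrel: Fixed aluminium block 40x40x75 mm, dark flange 48x44 mm on top, bore through it leaning 0.35 rad from vertical. Origin: centre of the bore's mouth on the flange's upper face, 96 mm above z=0. +z: out along the bore (up and, at yaw 0, leaning to -x, the robot's side); +x: from the mouth toward the latch's pivot post; +y: level, to the left at yaw 0. Bore 15.2 mm wide, 75 mm deep.
- stand: Grey cradle bolted to the bench that carries the barrel; base 90x70x10 mm on the mat. Origin: centre of its underside. The 12 mm thick pivot post of the latch stands on the barrel's flange lug, parallel to the bore, 55 mm from the bore's axis (barrel x = 55 mm, y = 0).
- rod: Loose piston rod, 100-210 g; slides back if let go. Origin: on its axis at the knob's underside, at the bore's mouth at the start; +z to the knob's top. Blue ribbed knob 26 mm wide, z 0 to 34 mm. Steel rod 14 mm wide, z 0 to -68 mm: green band -28 to -42, red band -42 to -56. Middle of green at the mouth = knob drawn 35 mm; red wholly out = 56 mm. Only weight and rubbing resist.
- latch (a joint): Latch angle (rad) about the post: 0 = arm over the knob (stops the rod after 2 mm), 1.75 = fully aside, at its stop; starts at 0 to 0.2, stays where left, about 1 N at the peg moves it. At angle a the peg is at x = 55 - 80 cos a, y = -80 sin a (mm, barrel frame): it opens to the barrel's -y. Arm 14 mm wide, 36 to 42 mm above the mouth along the bore; knob free to grasp from 1.3.
- latch_peg (a point): Middle of the orange peg on the latch arm's free end: round, parallel to the bore, 10 mm thick, 30 mm long, from 42 to 72 mm above the mouth along the bore (this point at 57 mm).
- vial: Bystander: amber screw vial with blue cap, 30 mm wide, 66 mm high, standing; origin at the centre of its underside.
- dropper: Bystander: amber dropper bottle, black top, 31 mm wide, 92 mm high, standing; origin at the centre of its underside.
- beaker: Bystander: small clear beaker, 45 mm wide, 58 mm high, standing; origin at the centre of its underside.

How it is judged:
On the way, in this order (a step that is already met when the one before it is completed fails the run):
1. the latch is swung aside (1.3 rad or more) with the rod still home (value of joint latch above 1.3 rad and z of rod in the frame of barrel below 0.004 m), for 0.2 s.
2. the gripper holds the rod drawn out to the green band (z of rod in the frame of barrel between 0.027 and 0.043 m and contact force between the fingers and rod above 1 N), for 0.2 s.
At the end, for the whole second after the job is handed in: The gripper is holding the rod (over 1 N of finger contact), at rest, with its knob 27 to 43 mm out of the bore's mouth (the green band at the mouth), the rod still in the bore and in line with it within 0.08 rad, and the latch at 1.3 rad or more (all of step 2 and value of joint latch above 1.3 rad and angle between the z axis of rod and the z axis of barrel, either way round below 0.08 rad and horizontal distance between rod and barrel below 0.02 m and linear speed of rod below 0.01 m/s); the arm keeps its last pose, push and grip.
It fails at once if the rod is drawn past the red band (z of rod in the frame of barrel above 0.056 m).
It fails at once if the rod is wrenched sideways in its bore (over 40 N against the barrel) (contact force between rod and barrel above 40 N).
It fails at once if the vial, dropper bottle or beaker is moved over 20 mm or tipped (distance of any of vial, dropper, beaker from where it was at the start of the episode above 0.02 m or angle between any of vial, dropper, beaker's own z axis and vertical above 0.3 rad).
It also fails if it takes over 48 s, if anything falls off the work surface, if the arm or the gripper's body presses on something with over 40 N, if the wrist force passes 120 N, or if a joint passes its speed limit or range.

ROBOT

A 6-joint arm with a two-finger parallel gripper is mounted at the origin on a cart in front of the work surface, level with it; the furniture and walls round the work are solid. World frame = base frame: x ahead of the robot, y to its left, z up, the work surface at z = 0. Lengths are in m, angles in rad, forces in N, time in s.
With the tool pointing down it reaches from about 0.325 to 0.775 m from the base axis. Payload 5.5 kg.
Tool frame: the origin (TCP) lies at the very end of the fingers, on their centre line; the grasp point (between the pads) lies 19 mm behind it; z points along the fingers, y is the line along which they close (so a half turn about z gives the same grasp; the last joint's range is limited). The gripper opens to 88 mm and grips with 3 to 60 N. Pads are 20 mm wide; open, the fingers measure 115 mm over their backs; the gripper's body (75 mm by 178 mm) begins 61 mm behind the grasp point.
Start: joints at [1.163, 0.091, 1.231, -0, 1.82, -0.057], TCP at [0.206, 0.563, 0.223] pointing down, gripper open.
Joint ranges: [-2.87, 2.87], [-0.86, 2.18], [0.17, 2.46], [-1.51, 4.65], [0.06, 2.69], [-2.65, 2.65]. Speed limits (rad/s): [2.57, 2.57, 3.01, 3.14, 3.14, 3.14].

INTERFACE

Orientations are given as a unit quaternion [w, x, y, z].
In Python, from bench import bot, vision, find_in, pinpoint gives the robot as it stands.
- The arm moves only by the tool carry_out, never from a script. Its argument "rows" is a list of rows, each a list of 7 numbers: the turn, a rotation vector about the tool's x, y, z in rad, then the shift along the tool's x, y, z in cm, then the opening, from 0 (shut) to 1 (fully open). A call has exactly 5 rows; each row shifts and turns the commanded pose from where the row before left it, along the tool's axes as they then stand; what a row does not reach is not made up. A row lasts 1/12 s, in which the tool goes at most 41.7 mm and 7.16 degrees, less where a joint would pass 70% of its speed; a pose out of reach is approached as far as the arm can. A call is refused whole if a number of a shift passes 4.17 or a number of a turn 0.125, either way. A call with a gripper value outside its range is refused whole. The fingers move at their own pace and stop on an object; "squeeze" is the grip in N (left out, the last holds). Time passes only in rows, so rows that do not move let the fingers close, or fill a call up. It gives the time, the measured TCP pose, the force, the opening and the grip force at its end, in the units of the state.
- bot.state(): the state, without advancing time (a new reading comes with each control period).
- vision.grab_frame(name): name is "scene" or "top"; returns a dict with "frame" (384x512x3 uint8, blue, green, red), "fx", "fy", "cx", "cy" (pixels), "rvec" (rotation vector, rad) and "tvec" (3), from world to camera coordinates, as OpenCV has them. Camera axes: x right, y down, z forward; pixel columns grow to the right and rows downward; lengths in m; the calibration is good to about 2 mm. A picture is of the moment at which its call begins. There is no depth.
- bot.hand_in(): hands the job in; it is judged then, once.
Trained networks look in a picture, given as the dict that the camera call returned (one of the last four; its "shot" number tells which), for a name from the list of things; names that differ only in an ending like _2 or _b are one class to them, and where a whole thing is asked for, a point or a joint stands for the part that bears it (a point fixed in the world has none). Each returns a list of dicts, best first, with "confidence" (0 to 1); they miss things now and then, are a little off and sometimes report something else, mostly with a low value. They report only what shows in the picture. A call takes as long as a camera call.
- find_in(picture, query): "extent" ([left, top, width, height] in pixels, round what is visible of it).
- pinpoint(picture, query): "point" ([column, row] in pixels: a listed point, or the origin of a listed thing).
The state is a dict: "t": time; "joint_pos": joint angles; "dq": joint speeds; "tau": joint torques, N m; "tool_pos": TCP position; "orientation": TCP orientation; "force": force on the tool from outside, world axes, zero at the start; "moment": the same for the moment, N m; "grip_width": finger opening in m; "grasp_force": force on a finger pad.
Only numpy, scipy, OpenCV 4.12 (cv2) and the standard library are available. Lean on these libraries where they do the work, as an engineer would, in place of code of your own. Each camera call takes 0.05 s, during which the arm holds its last target. There are 200 camera calls.

## Working session

There is one attempt and no reset: what is moved stays moved. The work goes in short steps, Python scripts to look and compute and a tool call to move; the robot and the scene stay as the last step left them, time stands still between calls to the robot, and variables do not carry over. Pictures are saved under pics/ and viewed, at most 10 in all, crops included, and the job is handed in when it is done.

Besides the shell and the picture viewer there is one more tool, called as name(argument=value, ...), one argument or row to a line, values as JSON. carry_out: Moves the arm, as the interface text tells. Its arguments: {"type":"object","properties":{"rows":{"type":"array","items":{"type":"array","items":{"type":"number"}}},"squeeze":{"type":"number"}},"required":["rows"]}

```bash
mkdir -p pics; cat > h.py <<'E'
import numpy as np, cv2
from scipy.optimize import least_squares
from scipy.spatial.transform import Rotation as R
from bench import bot, vision, find_in, pinpoint
def shots(): return {n:vision.grab_frame(n) for n in("scene","top")}
def proj(f,P):
    K=np.array([[f["fx"],0,f["cx"]],[0,f["fy"],f["cy"]],[0,0,1]],float)
    return cv2.projectPoints(np.array(P,float).reshape(-1,1,3),np.array(f["rvec"],float),np.array(f["tvec"],float),K,None)[0][:,0]
def tri(obs,x0=(.5,0,.1)):
    r=least_squares(lambda X:np.concatenate([proj(f,[X])[0]-p for f,p in obs]),x0)
    return r.x,np.abs(r.fun).max()
E
python3 - <<'E'
from h import *
S=shots()
for n,f in S.items(): cv2.imwrite(f"pics/{n}0.png",f["frame"])
for q in["barrel","stand","rod","latch_peg","vial","dropper","beaker"]:
    o=[]
    for n,f in S.items():
        r=pinpoint(f,q)
        print(q,n,[(np.round(a["point"]),round(a["confidence"],2)) for a in r[:2]])
        if r:o.append((f,np.array(r[0]["point"])))
    if len(o)==2: print(tri(o))
print(bot.state())
E
```

```text
barrel scene [(array([291., 223.]), 0.6)]
barrel top [(array([294., 192.]), 0.58)]
(array([0.60170423, 0.00890722, 0.09311872]), np.float64(0.14626467719222092))
stand scene []
stand top [(array([292., 191.]), 0.7)]
rod scene [(array([291., 223.]), 0.49)]
rod top [(array([296., 194.]), 0.45)]
(array([0.59587667, 0.00309237, 0.10152798]), np.float64(0.20456546898009265))
latch_peg scene [(array([293., 245.]), 0.74), (array([282., 226.]), 0.61)]
latch_peg top [(array([304., 206.]), 0.67)]
(array([ 0.575207  , -0.02762477,  0.0638437 ]), np.float64(3.0942579356414512))
vial scene [(array([319., 313.]), 0.85)]
vial top [(array([358., 215.]), 0.72)]
(array([ 0.54455717, -0.18491852,  0.02007546]), np.float64(0.21204611839422682))
dropper scene [(array([213., 181.]), 0.64)]
dropper top [(array([184., 213.]), 0.64)]
(array([0.54810017, 0.31617956, 0.00772956]), np.float64(0.8783029293894913))
beaker scene [(array([198., 162.]), 0.83)]
beaker top [(array([148., 207.]), 0.73)]
(array([ 0.56070474,  0.42933277, -0.00706345]), np.float64(1.1358945142726498))
{'t': 0.8, 'joint_pos': array([ 1.16334437e+00,  9.10432771e-02,  1.23068763e+00, -1.41294746e-05,
        1.81979936e+00, -5.66656306e-02]), 'dq': array([-1.77420066e-03, -1.51411796e-03,  2.57173662e-06, -1.02270639e-03,
        2.70311589e-03,  1.86310169e-03]), 'tau': array([ 1.08225748e-03, -4.46150923e+01, -4.06471288e+01,  7.00808410e-02,
        1.93272752e-02,  2.82338948e-05]), 'tool_pos': array([0.20617404, 0.56347907, 0.22267219]), 'orientation': array([1.38368057e-05, 1.74496997e-01, 9.84657706e-01, 2.87810532e-05]), 'force': array([-0.60465292, -1.29512999,  0.37157242]), 'moment': array([ 0.00824734, -0.0445017 , -0.02269576]), 'grasp_force': 0.0, 'grip_width': 0.08770756960206977}
```

```bash
python3 -c "
import cv2,numpy as np
a=cv2.imread('pics/scene0.png');b=cv2.imread('pics/top0.png')
cv2.imwrite('pics/both0.png',cv2.resize(np.hstack([a,b]),(800,300)))"
```

```text
(no output)
```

View pics/both0.png

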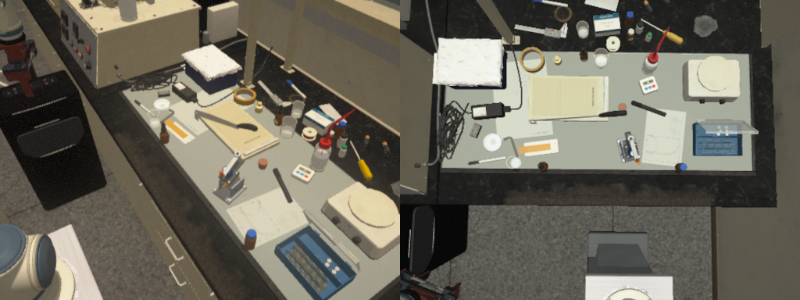

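The scene view shows the cylinder near (293,225) and the top view shows it near (292,190), with the vial to its right and the dropper and beaker to its left. I'll zoom in on it.

```bash
python3 -c "
import cv2,numpy as np
a=cv2.imread('pics/scene0.png')[180:260,255:335];b=cv2.imread('pics/top0.png')[150:230,255:335]
z=lambda i:cv2.resize(i,(400,400),interpolation=cv2.INTER_CUBIC)
cv2.imwrite('pics/z0.png',np.hstack([z(a),z(b)]))"
```

```text
(no output)
```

View pics/z0.png

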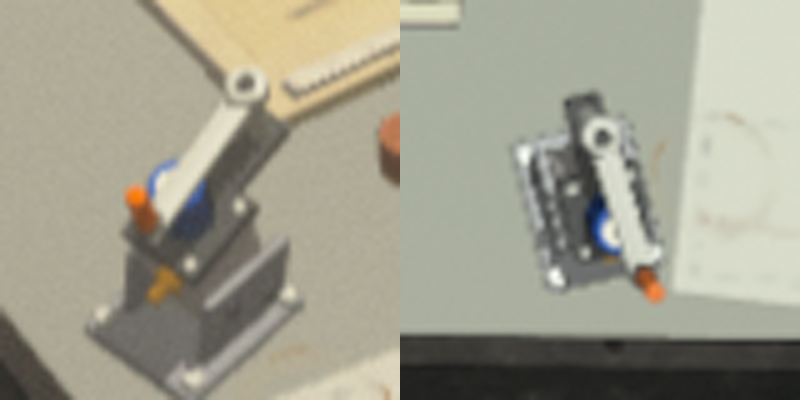

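```bash
cat > fit.py <<'E'
from h import *
c=lambda n,u,v:(255+(u-(400 if n=="top" else 0))/5-.4,(180 if n=="scene" else 150)+v/5-.4)
def B(p):return R.from_euler('z',p[2])*R.from_euler('y',-.35)
def W(p,q):return np.array([p[0],p[1],.096])+B(p).apply(np.array(q)/1000)
def peg(p,z):return W(p,[55-80*np.cos(p[3]),-80*np.sin(p[3]),z])
def base(p,sx,sy):
    return np.r_[np.array(p[:2])+R.from_euler('z',p[2]).as_matrix()[:2,:2]@[p[4]+sx*.045*p[5],sy*.035*p[5]],.012]
ob=[("scene",137,193,lambda p:peg(p,72)),("scene",152,228,lambda p:peg(p,43)),
("top",657,296,lambda p:peg(p,72)),("top",643,269,lambda p:peg(p,43)),
("scene",245,83,lambda p:W(p,[55,0,p[6]])),("top",602,137,lambda p:W(p,[55,0,p[6]])),
("top",522,150,lambda p:base(p,1,1)),("top",558,283,lambda p:base(p,-1,1)),("top",625,120,lambda p:base(p,1,-1)),
("scene",97,325,lambda p:base(p,-1,1)),("scene",192,380,lambda p:base(p,-1,-1)),("scene",291,297,lambda p:base(p,1,-1))]
def fit(S):
    g=lambda p:np.concatenate([proj(S[n],[f(p)])[0]-c(n,u,v) for n,u,v,f in ob])
    return least_squares(g,[.6,.0,.24,.1,0,.9,45],loss='soft_l1'),g
E
python3 - <<'E'
from fit import *
S=shots(); r,g=fit(S); print(np.round(r.x,4)); print(np.round(g(r.x).reshape(-1,2),1))
p=r.x; b=W(p,[0,0,0]); print(b,peg(p,57))
for n in S: print(n,proj(S[n],[b])[0])
np.save("p.npy",p)
E
```

```text
[6.01400e-01 4.10000e-03 2.45400e-01 1.08100e-01 1.37000e-02 8.58400e-01
 4.80885e+01]
[[ 0.4  0.9]
 [-0.  -0.3]
 [-0.5 -0.5]
 [ 0.1  1.6]
 [ 0.4 -0.2]
 [-0.5  0.3]
 [-0.9  0.1]
 [-1.8 -0.7]
 [-1.5  1.4]
 [ 0.8  0.2]
 [ 0.3  2.9]
 [ 0.8  1.4]]
[0.60141734 0.00405971 0.096     ] [ 0.56219921 -0.01465907  0.14113182]
scene [292.4013343  223.13868099]
top [295.31309635 192.58939803]
```

```bash
cat > plan.py <<'E'
from fit import *
p=np.load("p.npy")
def goal(x,y,z,a):  # TCP at barrel point (mm), tool z=-bore, tool y tangent for latch angle a
    yt=np.array([np.sin(a),-np.cos(a),0]); zt=np.array([0,0,-1.]); M=np.c_[np.cross(yt,zt),yt,zt]
    return W(p,[x,y,z]),B(p)*R.from_matrix(M)
def cur():
    s=bot.state(); q=s["orientation"]; return np.array(s["tool_pos"]),R.from_quat([q[1],q[2],q[3],q[0]]),s
def rows(g,N,op,show=True):
    P,Q,s=cur(); rv=(Q.inv()*g[1]).as_rotvec()
    d=g[0]-P; print("dist",np.round(d*1000,1),"rot",np.round(rv,3))
    for i in range(N):
        t=(Q*R.from_rotvec(rv*i/N)).inv().apply(d/N)*100
        print(list(np.round(rv/N,3))+list(np.round(t,2))+[op])
def where():
    P,Q,s=cur(); b=B(p).inv().apply(P-[p[0],p[1],.096])*1000
    print("barrel-frame TCP",np.round(b,1),"tool y,z",np.round(B(p).inv().apply(Q.as_matrix().T[1:]),3).tolist(),"F",np.round(B(p).inv().apply(s["force"]),1),"w",round(s["grip_width"]*1000,1),"gf",round(s["grasp_force"],1),"t",s["t"],"q",np.round(s["joint_pos"],2))
E
python3 - <<'E'
from plan import *
a=p[3]; rows(goal(55-80*np.cos(a),-80*np.sin(a),120,a),25,.45)
E
```

```text
dist [ 335.1 -583.4  -22.4] rot [-0.44   0.109  2.406]
[np.float64(-0.018), np.float64(0.004), np.float64(0.096), np.float64(-2.06), np.float64(-1.73), np.float64(0.09), 0.45]
[np.float64(-0.018), np.float64(0.004), np.float64(0.096), np.float64(-2.22), np.float64(-1.53), np.float64(0.05), 0.45]
[np.float64(-0.018), np.float64(0.004), np.float64(0.096), np.float64(-2.35), np.float64(-1.31), np.float64(0.02), 0.45]
[np.float64(-0.018), np.float64(0.004), np.float64(0.096), np.float64(-2.47), np.float64(-1.07), np.float64(-0.02), 0.45]
[np.float64(-0.018), np.float64(0.004), np.float64(0.096), np.float64(-2.56), np.float64(-0.83), np.float64(-0.04), 0.45]
[np.float64(-0.018), np.float64(0.004), np.float64(0.096), np.float64(-2.63), np.float64(-0.58), np.float64(-0.07), 0.45]
[np.float64(-0.018), np.float64(0.004), np.float64(0.096), np.float64(-2.67), np.float64(-0.32), np.float64(-0.09), 0.45]
[np.float64(-0.018), np.float64(0.004), np.float64(0.096), np.float64(-2.69), np.float64(-0.06), np.float64(-0.1), 0.45]
[np.float64(-0.018), np.float64(0.004), np.float64(0.096), np.float64(-2.
[... 1272 characters left out ...]
), np.float64(0.004), np.float64(0.096), np.float64(-1.13), np.float64(2.44), np.float64(0.07), 0.45]
[np.float64(-0.018), np.float64(0.004), np.float64(0.096), np.float64(-0.89), np.float64(2.54), np.float64(0.11), 0.45]
[np.float64(-0.018), np.float64(0.004), np.float64(0.096), np.float64(-0.65), np.float64(2.61), np.float64(0.15), 0.45]
[np.float64(-0.018), np.float64(0.004), np.float64(0.096), np.float64(-0.39), np.float64(2.66), np.float64(0.19), 0.45]
[np.float64(-0.018), np.float64(0.004), np.float64(0.096), np.float64(-0.14), np.float64(2.68), np.float64(0.24), 0.45]
[np.float64(-0.018), np.float64(0.004), np.float64(0.096), np.float64(0.12), np.float64(2.67), np.float64(0.29), 0.45]
```

carry_out(
  rows=[
    [-0.018,0.004,0.096,-2.06,-1.73,0.09,0.45],
    [-0.018,0.004,0.096,-2.22,-1.53,0.05,0.45],
    [-0.018,0.004,0.096,-2.35,-1.31,0.02,0.45],
    [-0.018,0.004,0.096,-2.47,-1.07,-0.02,0.45],
    [-0.018,0.004,0.096,-2.56,-0.83,-0.04,0.45],
  ],
  squeeze=8,
)

```text
t: 1.32
tool_pos: [0.2737, 0.4457, 0.2182]
orientation: [-0.002, 0.405, 0.913, 0.046]
force: [-0.3, 0.6, 0.3]
grip_width: 0.058
grasp_force: 0.0
```

carry_out(
  rows=[
    [-0.018,0.004,0.096,-2.63,-0.58,-0.07,0.45],
    [-0.018,0.004,0.096,-2.67,-0.32,-0.09,0.45],
    [-0.018,0.004,0.096,-2.69,-0.06,-0.1,0.45],
    [-0.018,0.004,0.096,-2.68,0.2,-0.11,0.45],
    [-0.018,0.004,0.096,-2.65,0.46,-0.12,0.45],
  ],
)

```text
t: 1.73
tool_pos: [0.341, 0.3291, 0.2142]
orientation: [-0.004, 0.61, 0.787, 0.089]
force: [0.4, 0.1, -0.2]
grip_width: 0.0396
grasp_force: 0.0
```

carry_out(
  rows=[
    [-0.018,0.004,0.096,-2.59,0.71,-0.12,0.45],
    [-0.018,0.004,0.096,-2.51,0.96,-0.12,0.45],
    [-0.018,0.004,0.096,-2.41,1.2,-0.11,0.45],
    [-0.018,0.004,0.096,-2.28,1.43,-0.09,0.45],
    [-0.018,0.004,0.096,-2.13,1.64,-0.08,0.45],
  ],
)

```text
t: 2.15
tool_pos: [0.4084, 0.2127, 0.2104]
orientation: [-0.005, 0.778, 0.615, 0.127]
force: [-0.4, 0.3, -0.3]
grip_width: 0.0398
grasp_force: 0.0
```

carry_out(
  rows=[
    [-0.018,0.004,0.096,-1.97,1.84,-0.06,0.45],
    [-0.018,0.004,0.096,-1.78,2.02,-0.03,0.45],
    [-0.018,0.004,0.096,-1.58,2.18,0,0.45],
    [-0.018,0.004,0.096,-1.36,2.32,0.03,0.45],
    [-0.018,0.004,0.096,-1.13,2.44,0.07,0.45],
  ],
)

```text
t: 2.57
tool_pos: [0.4757, 0.0961, 0.207]
orientation: [-0.007, 0.9, 0.406, 0.157]
force: [-0.3, 0.0, 0.1]
grip_width: 0.0397
grasp_force: 0.0
```

carry_out(
  rows=[
    [-0.018,0.004,0.096,-0.89,2.54,0.11,0.45],
    [-0.018,0.004,0.096,-0.65,2.61,0.15,0.45],
    [-0.018,0.004,0.096,-0.39,2.66,0.19,0.45],
    [-0.018,0.004,0.096,-0.14,2.68,0.24,0.45],
    [-0.018,0.004,0.096,0.12,2.67,0.29,0.45],
  ],
)

```text
t: 2.98
tool_pos: [0.5431, -0.0204, 0.2037]
orientation: [-0.008, 0.969, 0.173, 0.177]
force: [-0.2, 0.4, 0.6]
grip_width: 0.0395
grasp_force: 0.0
```

```bash
python3 - <<'E'
from plan import *
where()
a=p[3]; rows(goal(55-80*np.cos(a),-80*np.sin(a),120,a),1,.45)
S=shots(); where(); P,Q,s=cur()
z=lambda i:cv2.resize(i,(400,400),interpolation=cv2.INTER_CUBIC)
im=[]
for n,f in S.items():
    v=proj(f,[P])[0]; print(n,v,"peg",[(x["point"],x["confidence"]) for x in pinpoint(f,"latch_peg")], proj(f,[peg(p,57)])[0])
    im.append(z(f["frame"][(180 if n=="scene" else 150):,255:335][:80]))
cv2.imwrite("pics/z1.png",np.hstack(im))
E
```

```text
barrel-frame TCP [-21.8  -9.6 122.6] tool y,z [[0.109, -0.994, 0.01], [0.007, -0.009, -1.0]] F [0.1 0.4 0.6] w 39.5 gf 0.0 t 2.9833 q [-0.19 -0.39  1.74  0.14  1.46  1.04]
dist [-1.9  0.5 -3.4] rot [ 0.01  -0.006  0.002]
[np.float64(0.01), np.float64(-0.006), np.float64(0.002), np.float64(-0.27), np.float64(-0.13), np.float64(0.26), 0.45]
barrel-frame TCP [-22.2 -10.8 121.8] tool y,z [[0.109, -0.994, 0.01], [0.005, -0.01, -1.0]] F [-0.1 -0.  -0.4] w 39.5 gf 0.0 t 3.0833 q [-0.19 -0.39  1.74  0.14  1.46  1.03]
scene [279.24495374 208.16310606] peg [([282.5, 224.4], 0.41)] [283.75533037 222.09953869]
top [310.35796622 213.46968086] peg [([304.8, 205.7], 0.67)] [304.32132536 206.57744518]
```

View pics/z1.png

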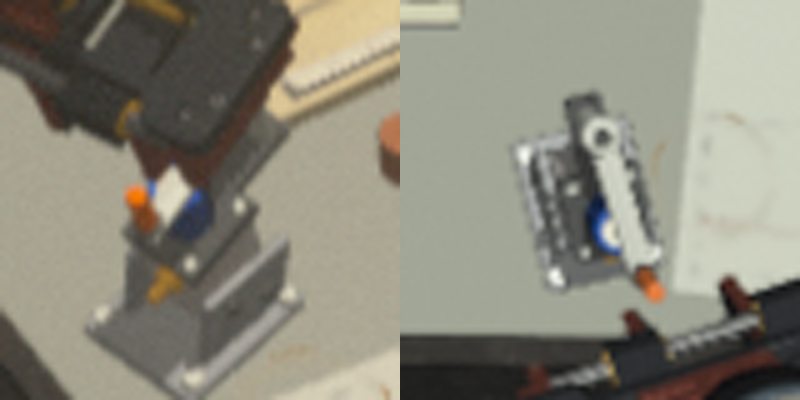

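The peg top is at scene crop (137,195) and top crop (655,295), between the finger lines. I'm descending along the bore.

carry_out(
  rows=[
    [0.01,-0.006,0.002,-0.27,-0.1,1.5,0.45],
    [0,0,0,0,0,1.5,0.45],
    [0,0,0,0,0,1.5,0.45],
    [0,0,0,0,0,1.5,0.45],
    [0,0,0,0,0,0.8,0.45],
  ],
)

```text
t: 3.6
tool_pos: [0.5618, -0.0119, 0.1355]
orientation: [-0.013, 0.969, 0.177, 0.172]
force: [-0.3, -0.6, -0.9]
grip_width: 0.0397
grasp_force: 0.0
```

```bash
python3 - <<'E'
from plan import *
where()
S=shots(); where()
z=lambda i:cv2.resize(i,(400,400),interpolation=cv2.INTER_CUBIC)
cv2.imwrite("pics/z2.png",np.hstack([z(S["scene"]["frame"][180:260,255:335]),z(S["top"]["frame"][150:230,255:335])]))
E
```

```text
barrel-frame TCP [-26.2  -5.8  51.6] tool y,z [[0.114, -0.993, -0.004], [-0.004, 0.004, -1.0]] F [-0.7 -0.6 -0.7] w 39.7 gf 0.0 t 3.6 q [-0.17 -0.32  1.8   0.14  1.34  1.03]
barrel-frame TCP [-26.3  -6.1  52. ] tool y,z [[0.114, -0.994, -0.004], [-0.005, 0.004, -1.0]] F [ 0.3  0.  -0.2] w 39.4 gf 0.0 t 3.7 q [-0.17 -0.32  1.8   0.14  1.35  1.03]
```

View pics/z2.png

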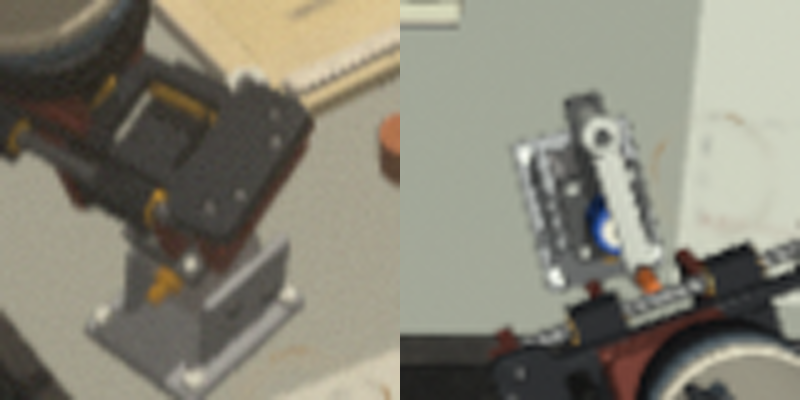

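The peg at top crop (648,278) sits between the fingertips at (595,288) and (685,260). I'm lowering slightly and closing.

carry_out(
  rows=[
    [0,0,0,0,0,0.4,0.2],
    [0,0,0,0,0,0,0],
    [0,0,0,0,0,0,0],
    [0,0,0,0,0,0,0],
    [0,0,0,0,0,0,0],
  ],
  squeeze=8,
)

```text
t: 4.12
tool_pos: [0.5643, -0.0132, 0.1358]
orientation: [-0.012, 0.969, 0.175, 0.174]
force: [0.3, -1.2, 0.5]
grip_width: 0.0098
grasp_force: 6.0
```

```bash
python3 -c "
from plan import *
where()"
```

```text
barrel-frame TCP [-24.2  -7.7  51.2] tool y,z [[0.113, -0.994, -0.001], [0.0, 0.001, -1.0]] F [ 0.2 -1.2  0.5] w 9.8 gf 6.0 t 4.1167 q [-0.17 -0.32  1.8   0.14  1.34  1.03]
```

The fingers hold the peg (9.8 mm wide). I'm swinging it along the arc.

carry_out(
  rows=[
    [0,0,-0.08,0.03,0.64,0,0],
    [0,0,-0.08,0.03,0.64,0,0],
    [0,0,-0.08,0.03,0.64,0,0],
    [0,0,-0.08,0.03,0.64,0,0],
    [0,0,-0.08,0.03,0.64,0,0],
  ],
)

```text
t: 4.53
tool_pos: [0.58, -0.0409, 0.1387]
orientation: [0.023, 0.914, 0.366, 0.172]
force: [-3.3, -2.2, 1.5]
grip_width: 0.0099
grasp_force: 8.0
```

```bash
python3 -c "
from plan import *
where()"
```

```text
barrel-frame TCP [-15.1 -38.5  51. ] tool y,z [[0.494, -0.87, -0.001], [-0.002, 0.0, -1.0]] F [-3.  -1.3  2.7] w 9.9 gf 8.0 t 4.5333 q [-0.22 -0.26  1.75  0.16  1.34  0.58]
```

carry_out(
  rows=[
    [0,0,-0.08,0.03,0.64,0,0],
    [0,0,-0.08,0.03,0.64,0,0],
    [0,0,-0.08,0.03,0.64,0,0],
    [0,0,-0.08,0.03,0.64,0,0],
    [0,0,-0.08,0.03,0.64,0,0],
  ],
)

```text
t: 4.95
tool_pos: [0.605, -0.0601, 0.1458]
orientation: [0.057, 0.823, 0.54, 0.163]
force: [-3.1, -3.8, 0.3]
grip_width: 0.0098
grasp_force: 8.0
```

carry_out(
  rows=[
    [0,0,-0.08,0.03,0.64,0,0],
    [0,0,-0.08,0.03,0.64,0,0],
    [0,0,-0.08,0.03,0.64,0,0],
    [0,0,-0.08,0.03,0.64,0,0],
    [0,0,-0.08,0.03,0.64,0,0],
  ],
)

```text
t: 5.37
tool_pos: [0.6349, -0.0673, 0.1557]
orientation: [0.089, 0.7, 0.693, 0.149]
force: [-1.6, -4.4, 0.6]
grip_width: 0.0096
grasp_force: 8.0
```

```bash
python3 -c "
from plan import *
where()"
```

```text
barrel-frame TCP [ 34.7 -77.4  50.9] tool y,z [[0.968, -0.252, -0.001], [-0.002, -0.002, -1.0]] F [-2.2 -3.9  1.5] w 9.6 gf 8.0 t 5.3667 q [-0.25 -0.1   1.58  0.16  1.36 -0.25]
```

carry_out(
  rows=[
    [0,0,-0.08,0.03,0.64,0,0],
    [0,0,-0.08,0.03,0.64,0,0],
    [0,0,-0.08,0.03,0.64,0,0],
    [0,0,-0.08,0.03,0.64,0,0],
    [0,0,-0.04,0.02,0.32,0,0],
  ],
)

```text
t: 5.78
tool_pos: [0.6621, -0.0622, 0.1659]
orientation: [0.115, 0.564, 0.807, 0.131]
force: [-0.1, -4.5, 0.1]
grip_width: 0.0097
grasp_force: 8.0
```

```bash
python3 -c "
from plan import *
where()"
```

```text
barrel-frame TCP [ 64.1 -79.   51. ] tool y,z [[0.994, 0.105, -0.0], [-0.0, -0.001, -1.0]] F [-1.1 -4.4  0.5] w 9.7 gf 8.0 t 5.7833 q [-0.23 -0.04  1.5   0.16  1.37 -0.58]
```

carry_out(
  rows=[
    [0,0,0,0,0,0,0.35],
    [0,0,0,0,0,0,0.35],
    [0,0,0,0,0,0,0.35],
    [0,0,0,0,0,-1.5,0.35],
    [0,0,0,0,0,-3,0.35],
  ],
)

```text
t: 6.2
tool_pos: [0.6447, -0.0639, 0.202]
orientation: [0.109, 0.566, 0.806, 0.13]
force: [0.5, -0.4, 0.0]
grip_width: 0.03
grasp_force: 0.0
```

carry_out(
  rows=[
    [0,0,0,0,0,-2,0.8],
    [0,0,0,0,0,0,0.8],
    [0,0,0,0,0,0,0.8],
    [0,0,0,0,0,0,0.8],
    [0,0,0,0,0,0,0.8],
  ],
)

```text
t: 6.62
tool_pos: [0.6394, -0.066, 0.2237]
orientation: [0.112, 0.566, 0.806, 0.131]
force: [-0.1, 0.6, -1.7]
grip_width: 0.0606
grasp_force: 0.0
```

```bash
python3 - <<'E'
from plan import *
where()
rows(goal(0,0,110,0),15,.8)
E
```

```text
barrel-frame TCP [ 62.4 -77.2 113.1] tool y,z [[0.995, 0.101, -0.003], [-0.004, 0.003, -1.0]] F [-0.5  0.6 -1.6] w 60.6 gf 0.0 t 6.6167 q [-0.24 -0.09  1.45  0.16  1.48 -0.58]
dist [-74.6  60.9 -24.3] rot [-0.005  0.     1.672]
[np.float64(-0.0), np.float64(0.0), np.float64(0.111), np.float64(0.55), np.float64(-0.36), np.float64(0.02), 0.8]
[np.float64(-0.0), np.float64(0.0), np.float64(0.111), np.float64(0.51), np.float64(-0.42), np.float64(0.02), 0.8]
[np.float64(-0.0), np.float64(0.0), np.float64(0.111), np.float64(0.46), np.float64(-0.48), np.float64(0.02), 0.8]
[np.float64(-0.0), np.float64(0.0), np.float64(0.111), np.float64(0.4), np.float64(-0.52), np.float64(0.02), 0.8]
[np.float64(-0.0), np.float64(0.0), np.float64(0.111), np.float64(0.34), np.float64(-0.57), np.float64(0.02), 0.8]
[np.float64(-0.0), np.float64(0.0), np.float64(0.111), np.float64(0.28), np.float64(-0.6), np.float64(0.02), 0.8]
[np.float64(-0.0), np.float64(0.0), np.float64(0.111), np.float64(0.21), np.float64(-0.63), np.float64(0.02), 0.8]
[np.float64(-0.0), np.float64(0.0), np.float64(0.111), np.float64(0.1
[... 156 characters left out ...]
0.8]
[np.float64(-0.0), np.float64(0.0), np.float64(0.111), np.float64(-0.01), np.float64(-0.66), np.float64(0.02), 0.8]
[np.float64(-0.0), np.float64(0.0), np.float64(0.111), np.float64(-0.08), np.float64(-0.66), np.float64(0.02), 0.8]
[np.float64(-0.0), np.float64(0.0), np.float64(0.111), np.float64(-0.15), np.float64(-0.64), np.float64(0.02), 0.8]
[np.float64(-0.0), np.float64(0.0), np.float64(0.111), np.float64(-0.22), np.float64(-0.62), np.float64(0.02), 0.8]
[np.float64(-0.0), np.float64(0.0), np.float64(0.111), np.float64(-0.29), np.float64(-0.59), np.float64(0.02), 0.8]
[np.float64(-0.0), np.float64(0.0), np.float64(0.111), np.float64(-0.36), np.float64(-0.56), np.float64(0.02), 0.8]
```

carry_out(
  rows=[
    [0,0,0.111,0.55,-0.36,0.02,0.8],
    [0,0,0.111,0.51,-0.42,0.02,0.8],
    [0,0,0.111,0.46,-0.48,0.02,0.8],
    [0,0,0.111,0.4,-0.52,0.02,0.8],
    [0,0,0.111,0.34,-0.57,0.02,0.8],
  ],
)

```text
t: 7.03
tool_pos: [0.6144, -0.0457, 0.2156]
orientation: [0.071, 0.767, 0.618, 0.157]
force: [0.4, 0.6, 0.9]
grip_width: 0.0699
grasp_force: 0.0
```

carry_out(
  rows=[
    [0,0,0.111,0.28,-0.6,0.02,0.8],
    [0,0,0.111,0.21,-0.63,0.02,0.8],
    [0,0,0.111,0.14,-0.65,0.02,0.8],
    [0,0,0.111,0.07,-0.66,0.02,0.8],
    [0,0,0.111,-0.01,-0.66,0.02,0.8],
  ],
)

```text
t: 7.45
tool_pos: [0.5893, -0.0254, 0.2076]
orientation: [0.025, 0.907, 0.385, 0.17]
force: [0.4, 1.1, -0.2]
grip_width: 0.0705
grasp_force: 0.0
```

carry_out(
  rows=[
    [0,0,0.111,-0.08,-0.66,0.02,0.8],
    [0,0,0.111,-0.15,-0.64,0.02,0.8],
    [0,0,0.111,-0.22,-0.62,0.02,0.8],
    [0,0,0.111,-0.29,-0.59,0.02,0.8],
    [0,0,0.111,-0.36,-0.56,0.02,0.8],
  ],
)

```text
t: 7.87
tool_pos: [0.5644, -0.0054, 0.1996]
orientation: [-0.022, 0.978, 0.122, 0.171]
force: [0.3, -0.4, 0.2]
grip_width: 0.0703
grasp_force: 0.0
```

```bash
python3 - <<'E'
from plan import *
where()
S=shots(); where(); rows(goal(0,0,110,0),1,.8)
z=lambda i:cv2.resize(i,(400,400),interpolation=cv2.INTER_CUBIC)
cv2.imwrite("pics/z3.png",np.hstack([z(S["scene"]["frame"][180:260,255:335]),z(S["top"]["frame"][150:230,255:335])]))
for n,o in(("scene",(255,180)),("top",(255,150))):
  for q in([0,0,34],[0,0,0]): print(n,q,(proj(S[n],[W(p,q)])[0]-o+.4)*5+([400,0] if n=="top" else [0,0]))
E
```

```text
barrel-frame TCP [-4.000e-01 -1.000e-01  1.105e+02] tool y,z [[0.002, -1.0, -0.003], [-0.004, 0.003, -1.0]] F [ 0.3 -0.5  0.1] w 70.3 gf 0.0 t 7.8667 q [-0.15 -0.32  1.69  0.14  1.45  1.18]
barrel-frame TCP [-4.000e-01  1.000e-01  1.107e+02] tool y,z [[0.007, -1.0, -0.003], [-0.003, 0.003, -1.0]] F [-0.2 -0.9 -0.3] w 70.2 gf 0.0 t 7.9667 q [-0.15 -0.32  1.69  0.14  1.45  1.17]
dist [ 0.6  0.  -0.5] rot [-0.003  0.003  0.007]
[np.float64(-0.003), np.float64(0.003), np.float64(0.007), np.float64(0.04), np.float64(0.01), np.float64(0.07), 0.8]
scene [0, 0, 34] [175.79345371 184.97637783]
scene [0, 0, 0] [189.0066715  217.69340495]
top [0, 0, 34] [615.07174988 232.06321937]
top [0, 0, 0] [603.56548175 214.94699015]
```

View pics/z3.png

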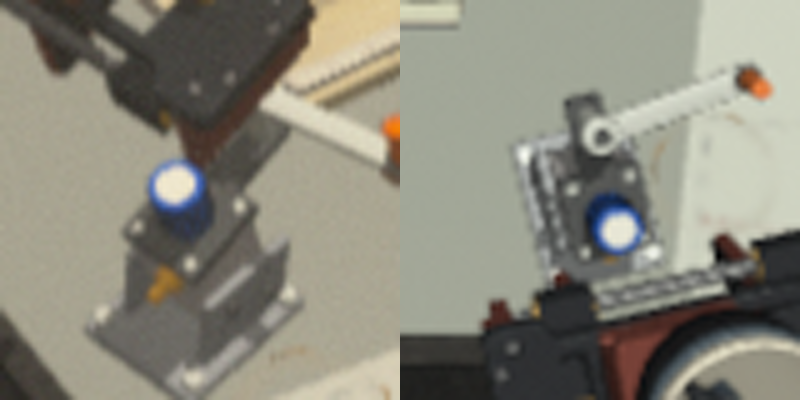

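The latch is well aside. The knob top is at scene crop (177,186) and top crop (619,231), close to the model's prediction. I'm descending with a 1 mm bias in y.

carry_out(
  rows=[
    [-0.003,0.003,0.007,0.04,0.1,2.5,0.8],
    [0,0,0,0,0,2.5,0.8],
    [0,0,0,0,0,2.5,0.8],
    [0,0,0,0,0,1.5,0.8],
    [0,0,0,0,0,0.8,0.8],
  ],
)

```text
t: 8.38
tool_pos: [0.5974, 0.0017, 0.1056]
orientation: [-0.021, 0.977, 0.122, 0.171]
force: [-0.1, -0.6, -0.6]
grip_width: 0.0707
grasp_force: 0.0
```

```bash
python3 -c "
from plan import *
where()"
```

```text
barrel-frame TCP [-1.  -1.3 10.5] tool y,z [[0.004, -1.0, -0.0], [-0.003, 0.0, -1.0]] F [-0.5 -0.5 -0.5] w 70.7 gf 0.0 t 8.3833 q [-0.13 -0.21  1.77  0.13  1.27  1.18]
```

carry_out(
  rows=[
    [0,0,0,0.1,0,0.3,0.45],
    [0,0,0,0,0,0,0.3],
    [0,0,0,0,0,0,0.2],
    [0,0,0,0,0,0,0.2],
    [0,0,0,0,0,0,0.2],
  ],
  squeeze=5,
)

```text
t: 8.8
tool_pos: [0.6009, 0.0018, 0.1092]
orientation: [-0.02, 0.977, 0.121, 0.175]
force: [-0.3, 0.7, -0.4]
grip_width: 0.0402
grasp_force: 0.0
```

```bash
python3 -c "
from plan import *
where()"
```

```text
barrel-frame TCP [ 3.5 -2.1 12.8] tool y,z [[0.001, -1.0, 0.003], [0.004, -0.003, -1.0]] F [-0.3  0.7 -0.3] w 40.2 gf 0.0 t 8.8 q [-0.13 -0.21  1.76  0.13  1.26  1.18]
```

carry_out(
  rows=[
    [0,0,0,0,0,0,0.2],
    [0,0,0,0,0,0,0.2],
    [0,0,0,0,0,0,0.2],
    [0,0,0,0,0,0,0.2],
    [0,0,0,0,0,0,0.2],
  ],
)

```text
t: 9.22
tool_pos: [0.6005, 0.0018, 0.1083]
orientation: [-0.02, 0.977, 0.121, 0.174]
force: [-1.6, 0.9, 3.3]
grip_width: 0.0262
grasp_force: 5.0
```

```bash
python3 -c "
from plan import *
where(); s=bot.state(); print(s['joint_pos'],s['dq'],s['moment'])
S=shots(); where()
z=lambda i:cv2.resize(i,(400,400),interpolation=cv2.INTER_CUBIC)
cv2.imwrite('pics/z4.png',np.hstack([z(S['scene']['frame'][180:260,255:335]),z(S['top']['frame'][150:230,255:335])]))"
```

```text
barrel-frame TCP [ 2.9 -1.9 12. ] tool y,z [[0.001, -1.0, 0.002], [0.003, -0.002, -1.0]] F [-0.1  1.2  3.6] w 26.2 gf 5.0 t 9.2167 q [-0.13 -0.21  1.76  0.13  1.26  1.18]
[-0.12572111 -0.20994758  1.76046139  0.12994447  1.26190352  1.18029744] [-1.79809632e-03  1.45119394e-03  1.17761706e-04 -6.69275883e-04
  1.18444954e-03  4.32414263e-05] [-0.09411582  0.42697844  0.02563555]
barrel-frame TCP [ 2.9 -1.9 12. ] tool y,z [[0.001, -1.0, 0.002], [0.003, -0.002, -1.0]] F [-0.3 -0.2  4.1] w 26.1 gf 5.0 t 9.3167 q [-0.13 -0.21  1.76  0.13  1.26  1.18]
```

View pics/z4.png

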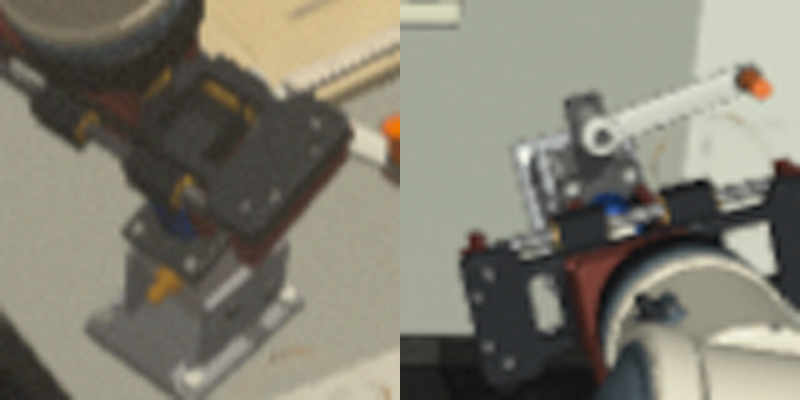

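The knob is gripped (26.2 mm wide), but high on the knob. I'll reopen, go 7 mm deeper and recentre.

carry_out(
  rows=[
    [0,0,0,0,0,0,0.45],
    [0,0,0,0,0,0,0.45],
    [0,0,0,-0.15,0,0.3,0.45],
    [0,0,0,-0.1,0,0.3,0.45],
    [0,0,0,0,0,0.1,0.45],
  ],
)

```text
t: 9.73
tool_pos: [0.5998, 0.002, 0.0987]
orientation: [-0.021, 0.977, 0.121, 0.173]
force: [-0.1, -0.4, 0.9]
grip_width: 0.039
grasp_force: 0.0
```

```bash
python3 -c "
from plan import *
where()
vision.grab_frame('top');vision.grab_frame('top');where()"
```

```text
barrel-frame TCP [-1.  -1.6  3.2] tool y,z [[0.0, -1.0, 0.001], [0.001, -0.001, -1.0]] F [ 0.1 -0.4  0.9] w 39.0 gf 0.0 t 9.7333 q [-0.13 -0.21  1.77  0.13  1.25  1.18]
barrel-frame TCP [-0.7 -1.6  3.6] tool y,z [[0.001, -1.0, 0.001], [0.001, -0.001, -1.0]] F [ 0.6 -1.1 -0.2] w 39.7 gf 0.0 t 9.8333 q [-0.13 -0.21  1.77  0.13  1.25  1.18]
```

carry_out(
  rows=[
    [0,0,0,0,0,-0.1,0.2],
    [0,0,0,0,0,0,0.2],
    [0,0,0,0,0,0,0.2],
    [0,0,0,0,0,0,0.2],
    [0,0,0,0,0,0,0.2],
  ],
  squeeze=15,
)

```text
t: 10.25
tool_pos: [0.6002, 0.0018, 0.1014]
orientation: [-0.02, 0.977, 0.121, 0.174]
force: [-0.5, -0.2, 1.0]
grip_width: 0.0258
grasp_force: 15.0
```

```bash
python3 -c "
from plan import *
where()"
```

```text
barrel-frame TCP [ 0.2 -1.9  5.7] tool y,z [[0.001, -1.0, 0.002], [0.003, -0.002, -1.0]] F [-0.2 -0.1  1.2] w 25.8 gf 15.0 t 10.25 q [-0.13 -0.21  1.77  0.13  1.25  1.18]
```

carry_out(
  rows=[
    [0,0,0,0,0,-0.2,0.2],
    [0,0,0,0,0,-0.3,0.2],
    [0,0,0,0,0,-0.3,0.2],
    [0,0,0,0,0,-0.2,0.2],
    [0,0,0,0,0,0,0.2],
  ],
)

```text
t: 10.67
tool_pos: [0.5967, 0.001, 0.1111]
orientation: [-0.021, 0.977, 0.121, 0.174]
force: [-0.0, -0.1, -1.1]
grip_width: 0.0256
grasp_force: 15.0
```

```bash
python3 -c "
from plan import *
where()"
```

```text
barrel-frame TCP [ 0.1 -1.8 16. ] tool y,z [[0.001, -1.0, 0.002], [0.003, -0.002, -1.0]] F [-0.4 -0.1 -1. ] w 25.6 gf 15.0 t 10.6667 q [-0.13 -0.22  1.77  0.13  1.27  1.18]
```

carry_out(
  rows=[
    [0,0,0,0,0,-0.3,0.2],
    [0,0,0,0,0,-0.3,0.2],
    [0,0,0,0,0,-0.3,0.2],
    [0,0,0,0,0,-0.3,0.2],
    [0,0,0,0,0,0,0.2],
  ],
)

```text
t: 11.08
tool_pos: [0.5928, -0.0, 0.1228]
orientation: [-0.02, 0.977, 0.121, 0.175]
force: [-0.1, 0.3, -1.8]
grip_width: 0.0259
grasp_force: 15.0
```

carry_out(
  rows=[
    [0,0,0,0,0,-0.3,0.2],
    [0,0,0,0,0,-0.3,0.2],
    [0,0,0,0,0,-0.3,0.2],
    [0,0,0,0,0,-0.3,0.2],
    [0,0,0,0,0,0,0.2],
  ],
)

```text
t: 11.5
tool_pos: [0.5888, -0.001, 0.134]
orientation: [-0.02, 0.977, 0.121, 0.175]
force: [0.9, -0.2, -1.5]
grip_width: 0.0256
grasp_force: 15.0
```

carry_out(
  rows=[
    [0,0,0,0,0,0,0.2],
    [0,0,0,0,0,0,0.2],
    [0,0,0,0,0,0,0.2],
    [0,0,0,0,0,0,0.2],
    [0,0,0,0,0,0,0.2],
  ],
)

```text
t: 11.92
tool_pos: [0.5886, -0.0009, 0.1328]
orientation: [-0.021, 0.977, 0.121, 0.174]
force: [0.6, -0.5, -1.8]
grip_width: 0.026
grasp_force: 15.0
```

```bash
python3 -c "
from plan import *
where()
S=shots()
f=S['scene']['frame'][180:240,265:325]
a=cv2.resize(f,(600,600),interpolation=cv2.INTER_CUBIC); cv2.imwrite('pics/z5.png',a)
for z in(0,35):print(z,(proj(S['scene'],[W(p,[0,0,z])])[0]-[265,180])*10)"
```

```text
barrel-frame TCP [-0.2 -1.7 39.2] tool y,z [[0.001, -1.0, 0.002], [0.002, -0.002, -1.0]] F [-0.2 -0.6 -1.9] w 26.0 gf 15.0 t 11.9167 q [-0.13 -0.25  1.75  0.13  1.31  1.18]
0 [274.01334301 431.3868099 ]
35 [246.7871215  363.97241913]
```

View pics/z5.png

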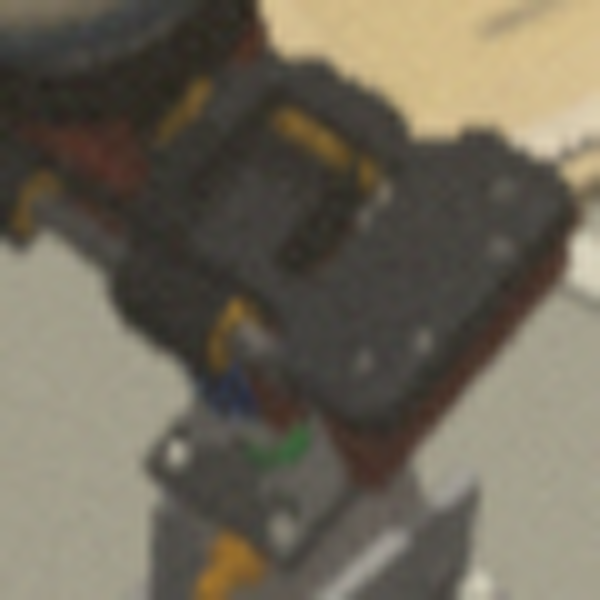

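Green shows at the bore mouth, crop (280,447), with no red visible. The rod is drawn about 34 mm, so I'm handing in.

```bash
python3 -c "
from bench import bot
print(bot.hand_in())"
```

```text
the job is handed in; nothing more can be done
None
```

The job is handed in and its verdict was not shown: I swung the latch aside to about 1.69 rad, drew the rod about 34 mm so the green band stands at the bore mouth, and the gripper still holds the knob.

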